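Put the sockets back on the bar in order of size

TASK

Put the four loose sockets from the rubber mat back on the empty seats of the blue socket bar, one on each, so that the whole row runs in order of size from the smallest socket already standing at one end to the largest at the other. Stand each one upright in the middle of its seat, hexagon up, and leave the two sockets that are already on the bar where they are.

Things in the scene. Friction and masses are not known exactly. Their poses are not given: they have to be found in the camera images.
- s28_mid (a point): Loose chrome socket (for nuts), the smallest of the four loose ones: a steel cylinder 28 mm across, 40 mm high, with a dark hexagonal hole (19 mm) in its top and a narrower foot (25 mm) over its lowest quarter. Stands upright, hexagon up, on a 4 mm thick black rubber mat. Point: its centre, 20 mm above its underside. z axis: up, out of the hexagon; it is round, its yaw is arbitrary.
- s36_mid (a point): Loose chrome socket (for nuts), the second smallest: a steel cylinder 36 mm across, 46 mm high, with a dark hexagonal hole (24 mm) in its top and a narrower foot (32 mm) over its lowest quarter. Stands upright, hexagon up, on a 4 mm thick black rubber mat. Point: its centre, 23 mm above its underside. z axis: up, out of the hexagon; it is round, its yaw is arbitrary.
- s45_mid (a point): Loose chrome socket (for nuts), the second largest: a steel cylinder 45 mm across, 54 mm high, with a dark hexagonal hole (30 mm) in its top and a narrower foot (40 mm) over its lowest quarter. Stands upright, hexagon up, on a 4 mm thick black rubber mat. Point: its centre, 27 mm above its underside. z axis: up, out of the hexagon; it is round, its yaw is arbitrary.
- s54_mid (a point): Loose chrome socket (for nuts), the largest of the four loose ones: a steel cylinder 54 mm across, 62 mm high, with a dark hexagonal hole (38 mm) in its top and a narrower foot (48 mm) over its lowest quarter. Stands upright, hexagon up, on a 4 mm thick black rubber mat. Point: its centre, 31 mm above its underside. z axis: up, out of the hexagon; it is round, its yaw is arbitrary.
- first_mid (a point): The smallest socket of the set, already put away: chrome, 22 mm in diameter and 36 mm high, standing on the rubber seat at one end of the blue bar (the end varies). Not to be moved. Point: its centre, 18 mm above its underside; z axis up.
- last_mid (a point): The largest socket of the set, already put away: chrome, 62 mm in diameter and 70 mm high, standing on the rubber seat at the other end of the blue bar. Not to be moved. Point: its centre, 35 mm above its underside; z axis up.
- seat_a_top (a point): Empty seat of the blue socket bar, next to one of the two end seats: a fixed flat black rubber disc, 56 mm across with a steel edge. The bar (436 x 68 x 12 mm, fixed flat on the bench) has a straight row of six, 60 to 80 mm apart; the end ones hold the smallest and largest socket, either may be beside seat a. Point: centre of its top face, 18 mm above the bench; x axis along the bar from a to d, z up.
- seat_b_top (a point): Empty seat of the blue socket bar, between seats a and c: a fixed flat black rubber disc, 56 mm across with a steel edge. The bar (436 x 68 x 12 mm, fixed flat on the bench) has a straight row of six, 60 to 80 mm apart; the end ones hold the smallest and largest socket, either may be beside seat a. Point: centre of its top face, 18 mm above the bench; x axis along the bar from a to d, z up.
- seat_c_top (a point): Empty seat of the blue socket bar, between seats b and d: a fixed flat black rubber disc, 56 mm across with a steel edge. The bar (436 x 68 x 12 mm, fixed flat on the bench) has a straight row of six, 60 to 80 mm apart; the end ones hold the smallest and largest socket, either may be beside seat a. Point: centre of its top face, 18 mm above the bench; x axis along the bar from a to d, z up.
- seat_d_top (a point): Empty seat of the blue socket bar, next to the other end seat: a fixed flat black rubber disc, 56 mm across with a steel edge. The bar (436 x 68 x 12 mm, fixed flat on the bench) has a straight row of six, 60 to 80 mm apart; the end ones hold the smallest and largest socket, either may be beside seat a. Point: centre of its top face, 18 mm above the bench; x axis along the bar from a to d, z up.
Things that resemble listed ones, but are neither listed nor needed, are in the scene too. What is shaped like the part that bears s54_mid but orange is not meant.

How it is judged:
At the end, for the whole second after the job is handed in: From the 22 mm socket's end the seats carry the 28, 36, 45 and 54 mm sockets in that order, each on its seat (6 mm in height) within 12 mm of its centre, upright within 0.1 rad, hexagon up, released, at rest; the 22 and 62 mm sockets stand upright within 12 mm of where they were (((horizontal distance between first_mid and seat_a_top below 0.11 m and horizontal distance between s28_mid and seat_a_top below 0.012 m and z of s28_mid in the frame of seat_a_top between 0.014 and 0.026 m and horizontal distance between s36_mid and seat_b_top below 0.012 m and z of s36_mid in the frame of seat_b_top between 0.017 and 0.029 m and horizontal distance between s45_mid and seat_c_top below 0.012 m and z of s45_mid in the frame of seat_c_top between 0.021 and 0.033 m and horizontal distance between s54_mid and seat_d_top below 0.012 m and z of s54_mid in the frame of seat_d_top between 0.025 and 0.037 m) or (horizontal distance between last_mid and seat_a_top below 0.11 m and horizontal distance between s28_mid and seat_d_top below 0.012 m and z of s28_mid in the frame of seat_d_top between 0.014 and 0.026 m and horizontal distance between s36_mid and seat_c_top below 0.012 m and z of s36_mid in the frame of seat_c_top between 0.017 and 0.029 m and horizontal distance between s45_mid and seat_b_top below 0.012 m and z of s45_mid in the frame of seat_b_top between 0.021 and 0.033 m and horizontal distance between s54_mid and seat_a_top below 0.012 m and z of s54_mid in the frame of seat_a_top between 0.025 and 0.037 m)) and angle between each of s28_mid, s36_mid, s45_mid, s54_mid, first_mid, last_mid's own z axis and vertical below 0.1 rad and linear speed of each of s28, s36, s45, s54 below 0.02 m/s and distance of each of first_mid, last_mid from where it was at the start of the episode below 0.012 m); the robot touches nothing.
It fails at once if the smallest socket, already on the bar, is pushed more than 20 mm away or knocked over (distance of first_mid from where it was at the start of the episode above 0.02 m or angle between first_mid's own z axis and vertical above 0.5 rad).
It fails at once if the largest socket, already on the bar, is pushed more than 20 mm away or knocked over (distance of last_mid from where it was at the start of the episode above 0.02 m or angle between last_mid's own z axis and vertical above 0.5 rad).
It also fails if it takes over 115 s, if anything falls off the work surface, if the arm or the gripper's body presses on something with over 40 N, if the wrist force passes 120 N, or if a joint passes its speed limit or range.

ROBOT

A 6-joint arm with a two-finger parallel gripper is mounted at the origin on the work surface. World frame = base frame: x ahead of the robot, y to its left, z up, the work surface at z = 0. Lengths are in m, angles in rad, forces in N, time in s.
With the tool pointing down it reaches from about 0.275 to 0.975 m from the base axis. Payload 8.4 kg.
Tool frame: the origin (TCP) lies between the finger pads; the fingertips stand 8 mm ahead of it and the grasp point (between the pads) lies 11 mm behind it; y points along the fingers, z is the direction in which the jaws open and shut, and the axes are right-handed (so a half turn about y gives the same grasp; the last joint's range is limited). The gripper opens to 92 mm and grips with 3 to 60 N. Pads are 20 mm wide; open, the fingers measure 128 mm over their backs; the gripper's body (75 mm by 189 mm) begins 69 mm behind the grasp point.
Start: joints at [1.231, 0.353, 1.633, -0, 1.155, -0.002], TCP at [0.207, 0.59, 0.223] pointing down, gripper open.
Joint ranges: [-2.63, 2.63], [-0.92, 2.1], [0.06, 2.66], [-1.3, 4.44], [0, 2.69], [-3.02, 3.02]. Speed limits (rad/s): [2.22, 2.22, 2.79, 3.14, 3.14, 3.14].

INTERFACE

Orientations are given as a unit quaternion [w, x, y, z].
In Python, from cell import * gives the robot as it stands.
- The arm moves only by the tool step_arm, never from a script. Its argument "increments" is one flat list of numbers, 7 for each row, row after row: the shift along the world's x, y, z in m, then the turn, a rotation vector about the world's x, y, z in degrees, then the finger opening in m, from 0 to 0.0919. In form: [tx, ty, tz, ax, ay, az, fingers, tx, ty, tz, ax, ay, az, fingers, ...]. A call has 1 to 5 rows; each row shifts and turns the pose as measured when the row begins; what a row does not reach is not made up. A row lasts 1/10 s, in which the tool goes at most 50 mm and 8.59 degrees, less where a joint would pass 70% of its speed; a pose out of reach is approached as far as the arm can. A call is refused whole if a number of a shift passes 0.05 or a number of a turn 8.59, either way. A call with a gripper value outside its range is refused whole. The fingers move at their own pace and stop on an object; the grip force is fixed at half the most. Time passes only in rows, so rows that do not move let the fingers close. It gives the time, the measured TCP pose, the force and the opening at its end, in the units of the state.
- state(): the state, without advancing time (a new reading comes with each control period).
- grab_frame(name): name is "side" or "top" or "wrist"; returns a dict with "color" (384x512x3 uint8, blue, green, red), "fov_y" (degrees; the focal length in pixels is half the picture's height over the tangent of half this angle, whatever the lens; pixels are square), "cx", "cy" (the principal point, pixels), "dist" ([k1, k2, p1, p2, k3] as OpenCV has them; the pictures are not rectified), "world_from_camera" (4x4, takes a point from camera to world coordinates); the wrist camera has in their place "mount" (4x4, takes a point from camera to tool coordinates, whose origin is the TCP and whose axes are the tool frame's). Camera axes: x right, y up, looking along -z (the intrinsics and any distortion apply to the point x, -y, -z); pixel columns grow to the right and rows downward; lengths in m; the calibration is good to about 2 mm. A picture is of the moment at which its call begins: read the wrist's pose just before it. There is no depth.
- finish_job(): hands the job in, once; it reports no verdict.
The state is a dict: "clock": time; "q": joint angles; "dq": joint speeds; "effort": joint torques, N m; "ee_pos": TCP position; "eef_rot": TCP orientation; "ft_force": force on the tool from outside, world axes, zero at the start; "torque": the same for the moment, N m; "opening": finger opening in m.
Only numpy, scipy, OpenCV 4.12 (cv2) and the standard library are available. Lean on these libraries where they do the work, as an engineer would, in place of code of your own. Each camera call takes 0.05 s, during which the arm holds its last target.

## Working session

There is one attempt and no reset: what is moved stays moved. The work goes in short steps, Python scripts to look and compute and a tool call to move; the robot and the scene stay as the last step left them, time stands still between calls to the robot, and variables do not carry over. Pictures are saved under pics/ and viewed, and the job is handed in when it is done.

Besides the shell and the picture viewer there is one more tool, called as name(argument=value, ...) on one line, values as JSON. step_arm: Moves the arm, as the interface text tells. Its arguments: {"type":"object","properties":{"increments":{"type":"array"}},"required":["increments"]}

```bash
mkdir -p pics; ls; python3 - <<'E'
from cell import *
import cv2
print(state())
for n in ["side","top","wrist"]:
    f=grab_frame(n)
    cv2.imwrite(f"pics/{n}0.png",f["color"])
    print(n,{k:(v.tolist() if hasattr(v,'tolist') else v) for k,v in f.items() if k!="color"})
E
```

```text
pics
{'clock': 0.0, 'q': array([ 1.23055972e+00,  3.53655366e-01,  1.63411195e+00,  1.85349659e-05,
        1.15518725e+00, -2.38283699e-03]), 'dq': array([-0.00068711,  0.00111384, -0.00136295, -0.00171554,  0.00098274,
       -0.00134568]), 'effort': array([ 3.87240298e-04, -5.93837786e+01, -3.34208822e+01,  6.95845345e-02,
        2.35443469e-02, -6.14588930e-05]), 'ee_pos': array([0.20699147, 0.58922929, 0.22186867]), 'eef_rot': array([-0.6965676 ,  0.69751448, -0.11897262,  0.11879664]), 'ft_force': array([-0.52495824,  0.1042344 ,  0.54911416]), 'torque': array([-0.01108534, -0.01226217, -0.05653903]), 'opening': 0.09172308568264212}
side {'fov_y': 57.6733836550164, 'cx': 257.3237847546458, 'cy': 188.85118300451478, 'dist': [0.006157815323282216, 0.0, 0.0, 0.0, 0.0], 'world_from_camera': [[-0.9695896712986946, 0.14002990289694964, -0.20071745216986026, 0.3738115939431733], [-0.24430121515347372, -0.602663496595306, 0.7596799498117979, 0.5287823388331006], [-0.014587171947483407, 0.785613350297836, 0.6185457770031123, 0.5276607368157574], [0.0, 0.0, 0.0, 1.0]]}
top {'fov_y': 56.
[... 169 characters left out ...]
45391465269979, -0.10408302810105496, 0.46554296398586414], [-0.9999681638356099, 0.007379877960404035, -0.003034586714529636, -0.06653794834182394], [-0.0022498952359953713, 0.10410294629183194, 0.9945639821272368, 0.8478782577741636], [0.0, 0.0, 0.0, 1.0]]}
wrist {'fov_y': 59.11338067263664, 'cx': 256.12416964671075, 'cy': 193.53124468982293, 'dist': [0.03367514421213318, 0.0, 0.0, 0.0, 0.0], 'mount': [[0.00014826342206836974, -0.9603286679760857, -0.27887062857395445, -0.07914616142437533], [0.000729352154572746, 0.2788706613121028, -0.9603283929494029, -0.1630607771679988], [0.999999723031657, -6.1013319949348414e-05, 0.0007417641016469603, -0.0008031788747462354], [0.0, 0.0, 0.0, 1.0]]}
```

View pics/top0.png

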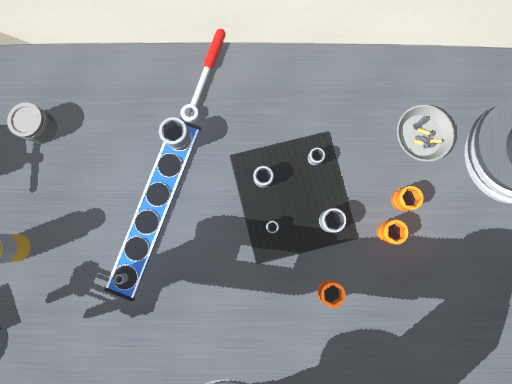

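View pics/side0.png

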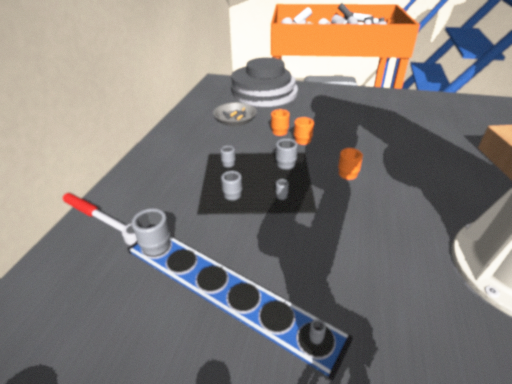

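View pics/wrist0.png

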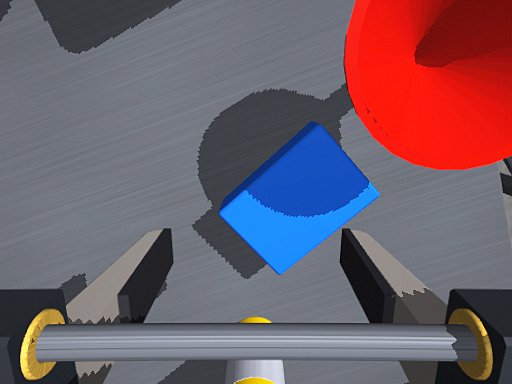

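The top view shows the bar running from (173,131), the large socket, to (123,278), the small one. The seats are at about (169,165), (158,194), (147,222) and (137,248). The loose sockets are at (263,176), (317,156), (272,227) and (332,219). I'll zoom in to measure these.

```bash
cat > h.py <<'E'
import numpy as np, cv2
def K(f):
    h=f["color"].shape[0]; fl=h/2/np.tan(np.radians(f["fov_y"])/2)
    return np.array([[fl,0,f["cx"]],[0,fl,f["cy"]],[0,0,1.]])
def ray(f,uv,T=None):
    T=f["world_from_camera"] if T is None else T; T=np.array(T)
    p=cv2.undistortPoints(np.array(uv,float).reshape(-1,1,2),K(f),np.array(f["dist"])).reshape(-1,2)
    d=np.c_[p[:,0],-p[:,1],-np.ones(len(p))]@T[:3,:3].T
    return T[:3,3],d
def onz(f,uv,z,T=None):
    o,d=ray(f,uv,T); return o+d*((z-o[2])/d[:,2])[:,None]
def proj(f,P,T=None):
    T=f["world_from_camera"] if T is None else T; Ti=np.linalg.inv(np.array(T))
    P=np.array(P,float).reshape(-1,3); c=P@Ti[:3,:3].T+Ti[:3,3]
    c=c*[1,-1,-1]
    return cv2.projectPoints(c,np.zeros(3),np.zeros(3),K(f),np.array(f["dist"]))[0].reshape(-1,2)
def R(q):
    from scipy.spatial.transform import Rotation as Ro
    return Ro.from_quat([q[1],q[2],q[3],q[0]]).as_matrix()
def Tw(s,f):
    T=np.eye(4);T[:3,:3]=R(s["eef_rot"]);T[:3,3]=s["ee_pos"];return T@np.array(f["mount"])
E
python3 - <<'E'
from cell import *; from h import *
f=grab_frame("top"); im=f["color"]
import pickle; pickle.dump(f,open("top0.pkl","wb"))
cv2.imwrite("pics/tA.png",cv2.resize(im[115:305,95:215],None,fx=3,fy=3,interpolation=cv2.INTER_CUBIC))
cv2.imwrite("pics/tB.png",cv2.resize(im[125:270,225:365],None,fx=4,fy=4,interpolation=cv2.INTER_CUBIC))
for uv,z in [((263,175),.05),((317,156),.05),((272,227),.045),((332,219),.066),((169,165),.018),((158,194),.018),((147,222),.018),((137,248),.018)]:
    print(uv,onz(f,[uv],z)[0].round(4))
print(R(state()["eef_rot"]).round(3))
E
```

```text
(263, 175) [ 0.5982 -0.0825  0.05  ]
(317, 156) [ 0.6433 -0.2062  0.05  ]
(272, 227) [ 0.4804 -0.1035  0.045 ]
(332, 219) [ 0.4985 -0.235   0.066 ]
(169, 165) [0.6262 0.141  0.018 ]
(158, 194) [0.5564 0.1649 0.018 ]
(147, 222) [0.4901 0.1885 0.018 ]
(137, 248) [0.4293 0.2098 0.018 ]
[[ 0.943 -0.     0.331]
 [-0.331 -0.001  0.943]
 [-0.    -1.    -0.001]]
```

View pics/tA.png

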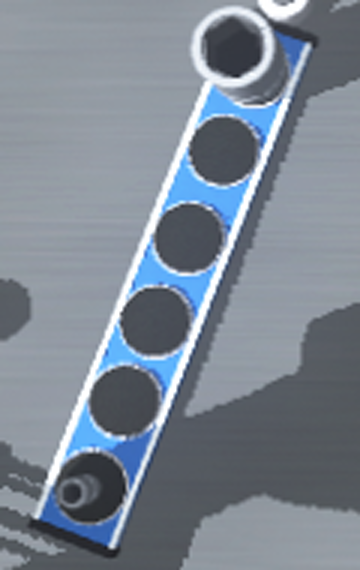

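View pics/tB.png

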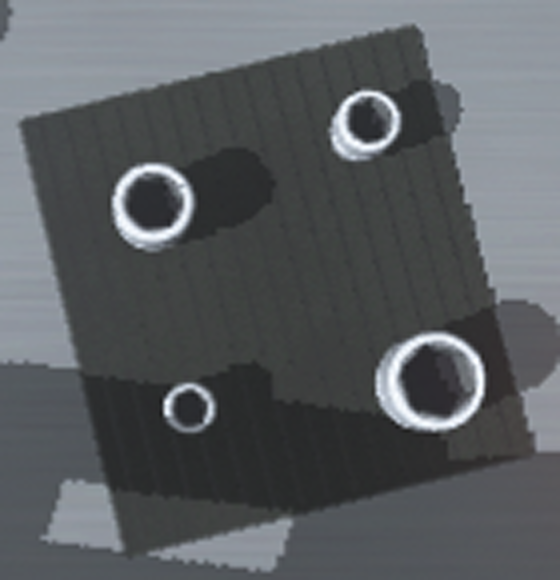

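```bash
python3 - <<'E'
from h import *; import pickle
f=pickle.load(open("top0.pkl","rb"))
B=lambda x,y:(225+(x+.5)/4-.5,125+(y+.5)/4-.5)
A=lambda x,y:(95+(x+.5)/3-.5,115+(y+.5)/3-.5)
obj={"s45":(B(153,203),.058,.0225),"s36":(B(367,123),.050,.018),"s28":(B(189,408),.044,.014),"s54":(B(435,381),.066,.027),
"d54":(A(224,150),.018,.028),"d45":(A(188,238),.018,.028),"d36":(A(156,321),.018,.028),"d28":(A(125,400),.018,.028),
"first":(A(73,491),.054,.011),"last":(A(233,46),.088,.031)}
im=cv2.resize(f["color"][110:310,90:370],None,fx=2.8,fy=2.8,interpolation=cv2.INTER_CUBIC)
for n,(uv,z,r) in obj.items():
    p=onz(f,[uv],z)[0]; print(n,p.round(4))
    a=np.linspace(0,2*np.pi,40); c=proj(f,np.c_[p[0]+r*np.cos(a),p[1]+r*np.sin(a),0*a+z])
    c=((c-[90,110]+.5)*2.8-.5)
    cv2.polylines(im,[np.round(c*8).astype(np.int32)],True,(0,0,255),1,cv2.LINE_AA,3)
cv2.imwrite("pics/ov.png",im)
E
```

```text
s45 [ 0.596  -0.0821  0.058 ]
s36 [ 0.6448 -0.2047  0.05  ]
s28 [ 0.4813 -0.1033  0.044 ]
s54 [ 0.4966 -0.238   0.066 ]
d54 [0.627  0.1403 0.018 ]
d45 [0.5564 0.1664 0.018 ]
d36 [0.4909 0.1893 0.018 ]
d28 [0.4293 0.2114 0.018 ]
first [0.3636 0.2357 0.054 ]
last [0.6912 0.1189 0.088 ]
```

View pics/ov.png

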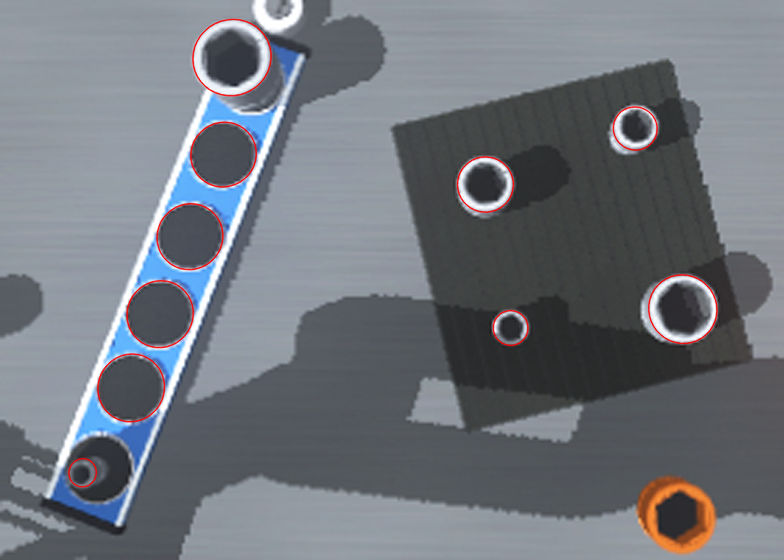

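step_arm(increments=[0,-0.02,0.045,0,0,0,0.0919,0.02,-0.045,0.01,0,0,0,0.0919,0.02,-0.045,0,0,0,0,0.0919,0.02,-0.045,0,0,0,0,0.0919,0.02,-0.045,0,0,0,0,0.0919])

```text
clock: 0.7
ee_pos: [0.286, 0.3885, 0.2765]
eef_rot: [-0.697, 0.698, -0.116, 0.116]
ft_force: [1.4, -0.2, -0.3]
opening: 0.0918
```

The overlay circles match all the rims and seats to within about a pixel, so I'm moving on to s28.

step_arm(increments=[0.018,-0.048,0,0,0,0,0.0919,0.02,-0.048,0,0,0,0,0.0919,0.02,-0.048,0,0,0,0,0.0919,0.02,-0.048,0,0,0,0,0.0919,0.02,-0.048,0,0,0,0,0.0919])

```text
clock: 1.2
ee_pos: [0.3785, 0.1561, 0.2771]
eef_rot: [0.698, -0.698, 0.115, -0.116]
ft_force: [0.5, 0.4, -0.6]
opening: 0.0917
```

step_arm(increments=[0.018,-0.048,0,0,0,0,0.0919,0.02,-0.048,0,0,0,0,0.0919,0.02,-0.048,0,0,0,0,0.0919,0.02,-0.048,0,0,0,0,0.0919,0.02,-0.048,0,0,0,0,0.0919])

```text
clock: 1.7
ee_pos: [0.4708, -0.0766, 0.2782]
eef_rot: [0.698, -0.697, 0.113, -0.118]
ft_force: [0.8, 0.3, -0.1]
opening: 0.0919
```

step_arm(increments=[0.01,-0.027,-0.04,0,0,0,0.0919,0,0,-0.05,0,0,0,0.0919,0,0,0,0,0,0,0.0919])

```text
clock: 2.0
ee_pos: [0.4839, -0.1111, 0.1878]
eef_rot: [-0.697, 0.697, -0.114, 0.122]
ft_force: [-0.6, 0.9, 0.4]
opening: 0.092
```

```bash
python3 - <<'E'
from cell import *; from h import *
s=state(); f=grab_frame("wrist"); T=Tw(s,f); im=f["color"].copy()
print(s["ee_pos"],R(s["eef_rot"]).round(3))
a=np.linspace(0,2*np.pi,60)
for p,r in [((.596,-.0821,.058),.0225),((.4813,-.1033,.044),.014),((.4966,-.238,.066),.027)]:
    c=proj(f,np.c_[p[0]+r*np.cos(a),p[1]+r*np.sin(a),0*a+p[2]],T)
    cv2.polylines(im,[np.round(c).astype(np.int32)],True,(0,0,255),1)
cv2.imwrite("pics/w1.png",im)
E
```

```text
[ 0.48392995 -0.11107383  0.18784489] [[ 0.944  0.012  0.329]
 [-0.329 -0.002  0.944]
 [ 0.012 -1.     0.002]]
```

View pics/w1.png

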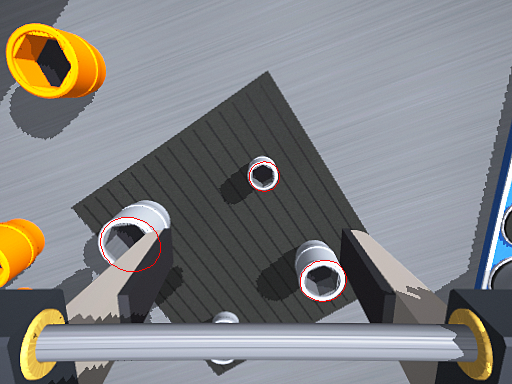

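The wrist overlay agrees within 2–3 px (s28's rim is at (263,175)). I'm correcting the small tilt and descending.

step_arm(increments=[-0.003,0.008,-0.03,0,0.7,0,0.0919,0,0,-0.05,0,0,0,0.0919,0,0,0,0,0,0,0.0919])

```text
clock: 2.35
ee_pos: [0.4875, -0.1026, 0.1167]
eef_rot: [-0.696, 0.698, -0.113, 0.122]
ft_force: [-1.0, -0.6, -0.2]
opening: 0.0915
```

step_arm(increments=[-0.006,-0.001,-0.035,0,0.7,0,0.0919,0,0,0,0,0,0,0.0919])

```text
clock: 2.55
ee_pos: [0.4853, -0.1031, 0.087]
eef_rot: [-0.696, 0.699, -0.114, 0.119]
ft_force: [-0.6, -0.3, 0.0]
opening: 0.092
```

```bash
python3 - <<'E'
from cell import *; from h import *
s=state();print(s["ee_pos"],R(s["eef_rot"]).round(4),s["q"],s["dq"])
E
```

```text
[ 0.4852703  -0.10310419  0.08702656] [[ 0.9458  0.0052  0.3248]
 [-0.3248 -0.0061  0.9458]
 [ 0.0068 -1.     -0.0041]] [-0.20893239  0.3356534   2.0241035  -0.00694816  0.77554278 -1.44400982] [ 0.01311025 -0.11878671 -0.11999218  0.00409509  0.08886651  0.00084758]
```

step_arm(increments=[-0.004,0,-0.03,0.3,0.3,0,0.0919,0,0,-0.03,0,0,0,0.0919,0,0,0,0,0,0,0.0919])

```text
clock: 2.85
ee_pos: [0.4903, -0.1037, 0.0374]
eef_rot: [-0.697, 0.698, -0.111, 0.121]
ft_force: [-0.5, -0.6, 0.5]
opening: 0.0918
```

step_arm(increments=[-0.009,0.001,-0.01,0.2,0.5,0,0.0919,0,0,-0.008,0,0,0,0.0919,0,0,0,0,0,0,0.0919])

```text
clock: 3.15
ee_pos: [0.4859, -0.1033, 0.0257]
eef_rot: [0.698, -0.697, 0.11, -0.121]
ft_force: [0.6, -0.6, -0.1]
opening: 0.092
```

step_arm(increments=[-0.005,0,-0.006,0,0.9,0,0.0919,0,0,0,0,0,0,0.0919])

```text
clock: 3.35
ee_pos: [0.4815, -0.1035, 0.0209]
eef_rot: [-0.697, 0.698, -0.116, 0.115]
ft_force: [-0.9, 0.3, 0.1]
opening: 0.0919
```

```bash
cat > st.py <<'E'
from cell import *; from h import *
s=state();r=R(s["eef_rot"]);print(s["ee_pos"].round(4),"tilt fix ax,ay deg",np.degrees([-r[1,1],r[0,1]]).round(2),"jaw",r[:2,2].round(3),"open",s["opening"].round(4),s["ft_force"].round(1))
E
python3 st.py
```

```text
Traceback (most recent call last):
  File "st.py", line 2, in <module>
    s=state();r=R(s["eef_rot"]);print(s["ee_pos"].round(4),"tilt fix ax,ay deg",np.degrees([-r[1,1],r[0,1]]).round(2),"jaw",r[:2,2].round(3),"open",s["opening"].round(4),s["ft_force"].round(1))
                                                                                                                                                    ^^^^^^^^^^^^^^^^^^
AttributeError: 'float' object has no attribute 'round'
```

Aligned over s28, so I'm closing.

step_arm(increments=[0,0,-0.001,0,0,0,0.01,0,0,0,0,0,0,0.01,0,0,0,0,0,0,0.01,0,0,0,0,0,0,0.01,0,0,0,0,0,0,0.01])

```text
clock: 3.85
ee_pos: [0.4817, -0.1036, 0.0201]
eef_rot: [-0.697, 0.698, -0.116, 0.115]
ft_force: [-0.0, -0.3, 0.9]
opening: 0.0542
```

step_arm(increments=[0,0,0,0,0,0,0.01,0,0,0,0,0,0,0.01,0,0,0,0,0,0,0.01])

```text
clock: 4.15
ee_pos: [0.4817, -0.1036, 0.0201]
eef_rot: [-0.697, 0.698, -0.116, 0.115]
ft_force: [0.7, -0.1, -1.6]
opening: 0.03
```

```bash
sed -i 's/s\["opening"\].round(4)/round(s["opening"],4)/' st.py; python3 st.py
```

```text
[ 0.4817 -0.1036  0.0201] tilt fix ax,ay deg [ 0.12 -0.04] jaw [0.322 0.947] open 0.03 [ 0.7 -0.1 -1.6]
```

step_arm(increments=[0,0,0,0,0,0,0.01,0,0,0,0,0,0,0.01,0,0,0.02,0,0,0,0.01,0,0,0.04,0,0,0,0.01,0,0,0.05,0,0,0,0.01])

```text
clock: 4.65
ee_pos: [0.4762, -0.1023, 0.1269]
eef_rot: [-0.697, 0.698, -0.12, 0.111]
ft_force: [1.1, 0.3, -1.8]
opening: 0.0274
```

```bash
python3 st.py
```

```text
[ 0.4762 -0.1023  0.1269] tilt fix ax,ay deg [-0.05 -0.8 ] jaw [0.322 0.947] open 0.0274 [ 1.1  0.3 -1.8]
```

step_arm(increments=[-0.005,0.03,0.015,0,-0.8,0,0.01,-0.006,0.045,0,0,0,0,0.01,-0.006,0.045,0,0,0,0,0.01,-0.006,0.045,0,0,0,0,0.01,-0.006,0.045,0,0,0,0,0.01])

```text
clock: 5.15
ee_pos: [0.4513, 0.109, 0.1505]
eef_rot: [0.698, -0.696, 0.113, -0.124]
ft_force: [0.4, -0.2, -0.8]
opening: 0.0271
```

step_arm(increments=[-0.006,0.045,0,0,0,0,0.01,-0.006,0.03,0,0,0,0,0.01,0,0,0,0,0,0,0.01])

```text
clock: 5.45
ee_pos: [0.4374, 0.1914, 0.1508]
eef_rot: [0.698, -0.696, 0.111, -0.123]
ft_force: [0.4, -0.3, -0.5]
opening: 0.0274
```

```bash
python3 st.py
```

```text
[0.4374 0.1914 0.1508] tilt fix ax,ay deg [-0.03  0.97] jaw [0.327 0.945] open 0.0274 [ 0.4 -0.3 -0.5]
```

step_arm(increments=[-0.008,0.02,-0.02,0,1,0,0.01,-0.002,0,-0.04,0,0,0,0.01,0,0,0,0,0,0,0.01])

```text
clock: 5.75
ee_pos: [0.4274, 0.2125, 0.0903]
eef_rot: [0.698, -0.697, 0.116, -0.117]
ft_force: [-0.5, -0.1, -1.3]
opening: 0.0276
```

```bash
python3 st.py
```

```text
[0.4274 0.2125 0.0903] tilt fix ax,ay deg [-0.06  0.07] jaw [0.324 0.946] open 0.0276 [-0.5 -0.1 -1.3]
```

step_arm(increments=[0.0,-0.001,-0.03,0,0,0,0.01,0,0,-0.015,0,0.3,0,0.01,0,0,0,0,0,0,0.01])

```text
clock: 6.05
ee_pos: [0.4292, 0.2106, 0.0466]
eef_rot: [0.698, -0.697, 0.118, -0.115]
ft_force: [0.3, -0.7, -0.7]
opening: 0.0273
```

```bash
python3 st.py
```

```text
[0.4292 0.2106 0.0466] tilt fix ax,ay deg [-0.07 -0.18] jaw [0.325 0.946] open 0.0273 [ 0.3 -0.7 -0.7]
```

step_arm(increments=[0.0,0,-0.007,0,0,0,0.01,0,0,-0.003,0,0,0,0.01,0,0,0,0,0,0,0.01])

```text
clock: 6.35
ee_pos: [0.4314, 0.2107, 0.0389]
eef_rot: [0.698, -0.696, 0.117, -0.117]
ft_force: [-0.1, 0.4, -1.6]
opening: 0.0272
```

```bash
python3 st.py;  python3 - <<'E'
from cell import *; from h import *
f=grab_frame("side"); cv2.imwrite("pics/s1.png",cv2.resize(f["color"][200:384,150:400],None,fx=3,fy=3))
E
```

```text
[0.4314 0.2107 0.0389] tilt fix ax,ay deg [-0.15 -0.01] jaw [0.326 0.945] open 0.0272 [-0.1  0.4 -1.6]
```

View pics/s1.png

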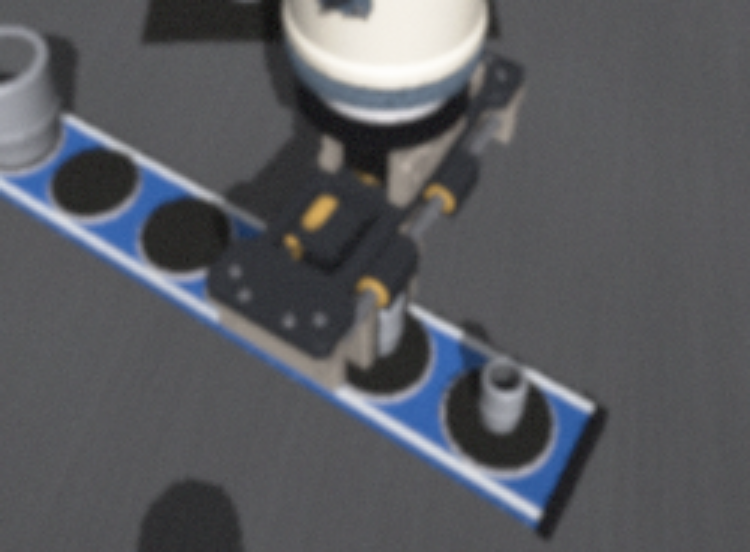

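The side view shows s28 held over the disc at about (385,345), with the first socket clear at (503,395). I'm lowering the last few mm.

step_arm(increments=[-0.002,0,-0.003,0,0,0,0.01,0,0,-0.001,0,0,0,0.01,0,0,0,0,0,0,0.01])

```text
clock: 6.7
ee_pos: [0.43, 0.2111, 0.0359]
eef_rot: [0.699, -0.696, 0.117, -0.117]
ft_force: [0.2, -0.5, -0.9]
opening: 0.0272
```

step_arm(increments=[0,0,-0.002,0,0,0,0.01,0,0,-0.0007,0,0,0,0.01,0,0,0,0,0,0,0.01])

```text
clock: 7.0
ee_pos: [0.4303, 0.2113, 0.0343]
eef_rot: [0.699, -0.696, 0.116, -0.117]
ft_force: [0.2, 1.0, -0.9]
opening: 0.0273
```

step_arm(increments=[0,0,-0.001,0,0,0,0.01,0,0,0,0,0,0,0.01,0,0,0,0,0,0,0.05,0,0,0,0,0,0,0.07,0,0,0,0,0,0,0.07])

```text
clock: 7.5
ee_pos: [0.4308, 0.2116, 0.034]
eef_rot: [0.699, -0.696, 0.116, -0.118]
ft_force: [-0.3, 0.7, 0.4]
opening: 0.0493
```

step_arm(increments=[0,0,0,0,0,0,0.09,0,0,0,0,0,0,0.09,0,0,0.03,0,0,0,0.09,0,0,0.05,0,0,0,0.09,0.01,-0.03,0.03,0,0,0,0.09])

```text
clock: 8.0
ee_pos: [0.4371, 0.1814, 0.1427]
eef_rot: [-0.697, 0.698, -0.118, 0.114]
ft_force: [0.7, -0.1, -0.9]
opening: 0.0885
```

```bash
python3 st.py
```

```text
[0.4371 0.1814 0.1427] tilt fix ax,ay deg [-0.02 -0.32] jaw [0.323 0.946] open 0.0885 [ 0.7 -0.1 -0.9]
```

step_arm(increments=[0.02,-0.04,0.01,0,0,0,0.0919,0.023,-0.043,0,0,0,0,0.0919,0.023,-0.043,0,0,0,0,0.0919,0.023,-0.043,0,0,0,0,0.0919,0.023,-0.043,0,0,0,0,0.0919])

```text
clock: 8.5
ee_pos: [0.5532, -0.0346, 0.1597]
eef_rot: [0.699, -0.697, 0.112, -0.115]
ft_force: [1.1, 0.2, -0.9]
opening: 0.092
```

step_arm(increments=[0.023,-0.043,0,0,0,0,0.0919,0.023,-0.043,0,0,0,0,0.0919,0.023,-0.043,0,0,0,0,0.0919,0,0,0,0,0,0,0.0919])

```text
clock: 8.9
ee_pos: [0.625, -0.1725, 0.1594]
eef_rot: [0.699, -0.697, 0.112, -0.118]
ft_force: [0.1, 0.5, 0.1]
opening: 0.092
```

```bash
python3 st.py; python3 - <<'E'
from cell import *; from h import *
f=grab_frame("side"); cv2.imwrite("pics/s2.png",cv2.resize(f["color"][100:384,100:400],None,fx=2,fy=2))
E
```

```text
[ 0.625  -0.1725  0.1594] tilt fix ax,ay deg [-0.09  0.46] jaw [0.321 0.947] open 0.092 [0.1 0.5 0.1]
```

View pics/s2.png

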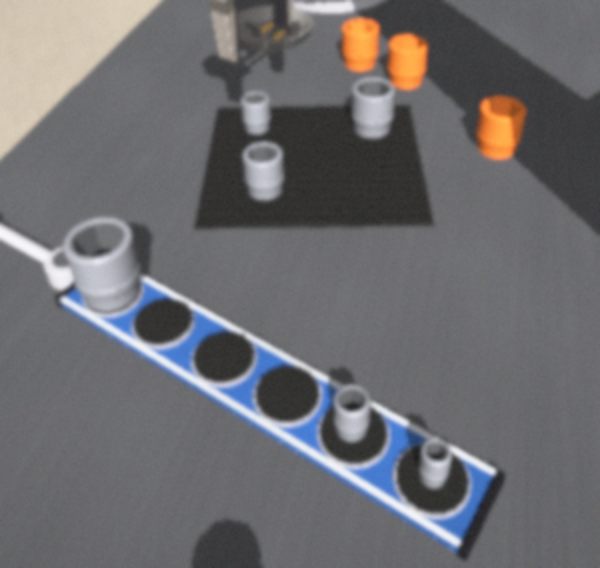

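s28 stands upright in the middle of its seat, at about (352,435) in this crop. Next is s36.

step_arm(increments=[0.018,-0.031,-0.02,0,0.4,0,0.0919,-0.002,0,-0.035,0,0,0,0.0919,0,0,0,0,0,0,0.0919])

```text
clock: 9.25
ee_pos: [0.6385, -0.1994, 0.1029]
eef_rot: [0.699, -0.696, 0.116, -0.114]
ft_force: [-1.2, 0.7, -0.6]
opening: 0.0918
```

```bash
python3 st.py; python3 - <<'E'
from cell import *; from h import *
s=state(); f=grab_frame("wrist"); T=Tw(s,f); im=f["color"].copy()
a=np.linspace(0,2*np.pi,60)
for p,r in [((.6448,-.2047,.050),.018),((.4966,-.238,.066),.027)]:
    c=proj(f,np.c_[p[0]+r*np.cos(a),p[1]+r*np.sin(a),0*a+p[2]],T)
    cv2.polylines(im,[np.round(c).astype(np.int32)],True,(0,0,255),1)
cv2.imwrite("pics/w2.png",im)
E
```

```text
[ 0.6385 -0.1994  0.1029] tilt fix ax,ay deg [-0.27 -0.14] jaw [0.321 0.947] open 0.0918 [-1.2  0.7 -0.6]
```

View pics/w2.png

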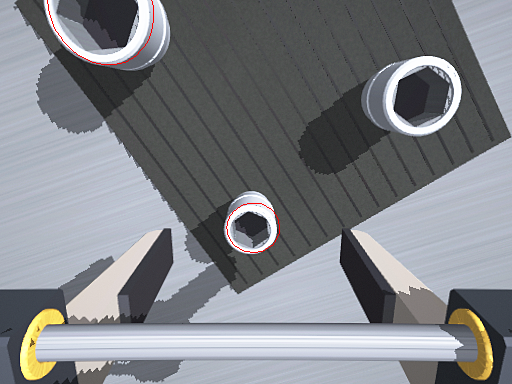

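The s36 rim at (252,229) matches the overlay to about 1 mm, so I'm descending.

step_arm(increments=[0.005,-0.005,-0.03,-0.2,0,0,0.0919,-0.002,0,-0.03,0,0,0,0.0919,0,0,0,0,0,0,0.0919])

```text
clock: 9.6
ee_pos: [0.646, -0.2023, 0.0507]
eef_rot: [-0.698, 0.698, -0.111, 0.116]
ft_force: [-0.5, 0.0, -0.5]
opening: 0.0918
```

```bash
python3 st.py
```

```text
[ 0.646  -0.2023  0.0507] tilt fix ax,ay deg [0.11 0.43] jaw [0.318 0.948] open 0.0918 [-0.5  0.  -0.5]
```

step_arm(increments=[-0.003,-0.002,-0.02,0,0.4,0,0.0919,-0.002,0,-0.008,0,0.2,0,0.0919,0,0,0,0,0,0,0.07])

```text
clock: 9.9
ee_pos: [0.6433, -0.2034, 0.0265]
eef_rot: [-0.697, 0.699, -0.112, 0.114]
ft_force: [-0.4, 0.2, 0.9]
opening: 0.0858
```

```bash
python3 st.py
```

```text
[ 0.6433 -0.2034  0.0265] tilt fix ax,ay deg [0.19 0.09] jaw [0.316 0.949] open 0.0858 [-0.4  0.2  0.9]
```

step_arm(increments=[0.001,-0.001,-0.005,0,0,0,0.07,0,0,0,0,0,0,0.02,0,0,0,0,0,0,0.02,0,0,0,0,0,0,0.02,0,0,0,0,0,0,0.02])

```text
clock: 10.4
ee_pos: [0.6461, -0.2049, 0.024]
eef_rot: [-0.697, 0.699, -0.111, 0.115]
ft_force: [-0.1, -0.2, 0.4]
opening: 0.0461
```

step_arm(increments=[0,0,0,0,0,0,0.02,0,0,0,0,0,0,0.02,0,0,0,0,0,0,0.02])

```text
clock: 10.7
ee_pos: [0.6462, -0.2051, 0.0243]
eef_rot: [-0.697, 0.699, -0.111, 0.115]
ft_force: [0.1, -0.4, -0.9]
opening: 0.0356
```

```bash
python3 st.py
```

```text
[ 0.6462 -0.2051  0.0243] tilt fix ax,ay deg [0.26 0.31] jaw [0.316 0.949] open 0.0356 [ 0.1 -0.4 -0.9]
```

step_arm(increments=[0,0,0,0,0,0,0.02,0,0,0.02,0,0,0,0.02,0,0,0.05,0,0,0,0.02,-0.002,0.005,0.05,0,0,0,0.02,-0.01,0.03,0.01,0,0,0,0.02])

```text
clock: 11.2
ee_pos: [0.6311, -0.1708, 0.1535]
eef_rot: [-0.697, 0.699, -0.115, 0.113]
ft_force: [0.5, 0.2, -3.2]
opening: 0.0357
```

```bash
python3 st.py
```

```text
[ 0.6311 -0.1708  0.1535] tilt fix ax,ay deg [ 0.15 -0.12] jaw [0.318 0.948] open 0.0357 [ 0.5  0.2 -3.2]
```

step_arm(increments=[-0.017,0.045,0,0,0,0,0.02,-0.017,0.045,0,0,0,0,0.02,-0.017,0.045,0,0,0,0,0.02,-0.017,0.045,0,0,0,0,0.02,-0.017,0.045,0,0,0,0,0.02])

```text
clock: 11.7
ee_pos: [0.5441, 0.0583, 0.1566]
eef_rot: [-0.697, 0.698, -0.114, 0.118]
ft_force: [0.7, 0.3, -2.4]
opening: 0.0353
```

step_arm(increments=[-0.017,0.045,0,0,0,0,0.02,-0.017,0.045,0,0,0,0,0.02,-0.01,0.03,0,0,0,0,0.02,0,0,0,0,0,0,0.02])

```text
clock: 12.1
ee_pos: [0.4941, 0.1869, 0.1563]
eef_rot: [-0.697, 0.698, -0.114, 0.116]
ft_force: [0.5, 0.1, -2.7]
opening: 0.0354
```

```bash
python3 st.py
```

```text
[0.4941 0.1869 0.1563] tilt fix ax,ay deg [0.13 0.13] jaw [0.32  0.947] open 0.0354 [ 0.5  0.1 -2.7]
```

step_arm(increments=[-0.003,0.002,-0.03,0,0,0,0.02,-0.002,0,-0.04,0,0.3,0,0.02,0,0,-0.02,0,0,0,0.02,0,0,0,0,0,0,0.02])

```text
clock: 12.5
ee_pos: [0.4897, 0.1888, 0.0649]
eef_rot: [-0.697, 0.699, -0.113, 0.114]
ft_force: [0.6, -0.9, -1.7]
opening: 0.0357
```

```bash
python3 st.py
```

```text
[0.4897 0.1888 0.0649] tilt fix ax,ay deg [0.11 0.02] jaw [0.317 0.949] open 0.0357 [ 0.6 -0.9 -1.7]
```

step_arm(increments=[0.001,0,-0.015,0,0,0,0.02,0,0,-0.006,0,0,0,0.02,0,0,0,0,0,0,0.02])

```text
clock: 12.8
ee_pos: [0.492, 0.1873, 0.0449]
eef_rot: [-0.697, 0.699, -0.114, 0.114]
ft_force: [-0.5, 0.1, -1.6]
opening: 0.0355
```

```bash
python3 st.py
```

```text
[0.492  0.1873 0.0449] tilt fix ax,ay deg [0.13 0.04] jaw [0.318 0.948] open 0.0355 [-0.5  0.1 -1.6]
```

step_arm(increments=[0,0.001,-0.004,0,0,0,0.02,0,0,-0.0015,0,0,0,0.02,0,0,0,0,0,0,0.02])

```text
clock: 13.1
ee_pos: [0.4937, 0.1885, 0.0414]
eef_rot: [-0.698, 0.698, -0.113, 0.116]
ft_force: [0.1, 1.4, -3.0]
opening: 0.0352
```

step_arm(increments=[0,0,-0.001,0,0,0,0.02,0,0,0,0,0,0,0.02])

```text
clock: 13.3
ee_pos: [0.4942, 0.1887, 0.0411]
eef_rot: [0.698, -0.698, 0.112, -0.116]
ft_force: [-0.9, 0.6, -2.2]
opening: 0.0351
```

step_arm(increments=[-0.003,0,-0.003,0,0.3,0,0.02,0,0,0,0,0,0,0.02])

```text
clock: 13.5
ee_pos: [0.4916, 0.189, 0.0384]
eef_rot: [-0.698, 0.698, -0.114, 0.114]
ft_force: [-0.3, 0.7, -2.1]
opening: 0.0357
```

```bash
python3 st.py
```

```text
[0.4916 0.189  0.0384] tilt fix ax,ay deg [0.01 0.04] jaw [0.318 0.948] open 0.0357 [-0.3  0.7 -2.1]
```

step_arm(increments=[0,0,-0.0007,0,0,0,0.02,0,0,0,0,0,0,0.05,0,0,0,0,0,0,0.07,0,0,0,0,0,0,0.09,0,0,0,0,0,0,0.0919])

```text
clock: 14.0
ee_pos: [0.4917, 0.1891, 0.0383]
eef_rot: [0.698, -0.698, 0.114, -0.114]
ft_force: [-0.3, -0.3, -0.3]
opening: 0.065
```

step_arm(increments=[0,0,0,0,0,0,0.0919,0,0,0,0,0,0,0.0919,0,0,0.03,0,0,0,0.0919,0,0,0.05,0,0,0,0.0919,0.01,-0.03,0.03,0,0,0,0.0919])

```text
clock: 14.5
ee_pos: [0.4975, 0.1593, 0.1468]
eef_rot: [-0.696, 0.7, -0.116, 0.11]
ft_force: [1.3, -1.0, 0.0]
opening: 0.0916
```

```bash
python3 st.py
```

```text
[0.4975 0.1593 0.1468] tilt fix ax,ay deg [ 0.17 -0.5 ] jaw [0.316 0.949] open 0.0916 [ 1.3 -1.   0. ]
```

step_arm(increments=[0.016,-0.035,0.01,0,0,0,0.0919,0.016,-0.042,0,0,0,0,0.0919,0.016,-0.042,0,0,0,0,0.0919,0.016,-0.042,0,0,0,0,0.0919,0.016,-0.042,0,0,0,0,0.0919])

```text
clock: 15.0
ee_pos: [0.582, -0.0482, 0.1641]
eef_rot: [-0.698, 0.698, -0.11, 0.112]
ft_force: [1.1, 0.3, 0.1]
opening: 0.092
```

step_arm(increments=[0.012,-0.025,-0.02,0,0,0,0.0919,0,0,-0.03,0,0,0,0.0919,0,0,0,0,0,0,0.0919])

```text
clock: 15.3
ee_pos: [0.5969, -0.0807, 0.1139]
eef_rot: [-0.698, 0.698, -0.111, 0.116]
ft_force: [-1.5, 0.2, -0.3]
opening: 0.0918
```

```bash
python3 st.py; python3 - <<'E'
from cell import *; from h import *
f=grab_frame("side"); cv2.imwrite("pics/s3.png",cv2.resize(f["color"][100:384,100:400],None,fx=2,fy=2))
E
```

```text
[ 0.5969 -0.0807  0.1139] tilt fix ax,ay deg [0.14 0.37] jaw [0.316 0.949] open 0.0918 [-1.5  0.2 -0.3]
```

View pics/s3.png

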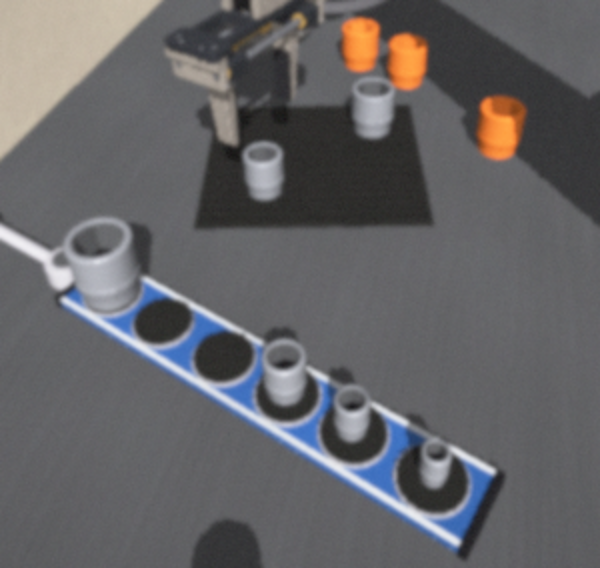

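s36 stands centred and upright at about (285,375). Now descending on s45.

step_arm(increments=[-0.004,-0.001,-0.03,0,0.4,0,0.0919,-0.002,0,-0.025,0,0.3,0,0.0919,0,0,0,0,0,0,0.0919])

```text
clock: 15.65
ee_pos: [0.5947, -0.0805, 0.0644]
eef_rot: [-0.697, 0.699, -0.111, 0.113]
ft_force: [-0.4, -0.4, 1.3]
opening: 0.0918
```

```bash
python3 st.py
```

```text
[ 0.5947 -0.0805  0.0644] tilt fix ax,ay deg [0.2  0.12] jaw [0.314 0.95 ] open 0.0918 [-0.4 -0.4  1.3]
```

step_arm(increments=[-0.001,-0.002,-0.025,0.2,0.2,0,0.0919,0,0,-0.01,0,0,0,0.0919,0,0,0,0,0,0,0.0919])

```text
clock: 15.95
ee_pos: [0.597, -0.081, 0.0343]
eef_rot: [0.698, -0.698, 0.11, -0.113]
ft_force: [-0.1, 0.6, 0.7]
opening: 0.0919
```

```bash
python3 st.py
```

```text
[ 0.597  -0.081   0.0343] tilt fix ax,ay deg [0.04 0.26] jaw [0.311 0.95 ] open 0.0919 [-0.1  0.6  0.7]
```

step_arm(increments=[-0.003,-0.001,-0.008,0,0.3,0,0.0919,0,0,0,0,0,0,0.05,0,0,0,0,0,0,0.03,0,0,0,0,0,0,0.03,0,0,0,0,0,0,0.03])

```text
clock: 16.45
ee_pos: [0.5966, -0.0818, 0.0304]
eef_rot: [-0.698, 0.699, -0.109, 0.113]
ft_force: [0.8, 0.1, -0.0]
opening: 0.0619
```

step_arm(increments=[0,0,0,0,0,0,0.03,0,0,0,0,0,0,0.03,0,0,0,0,0,0,0.03,0,0,0,0,0,0,0.03])

```text
clock: 16.85
ee_pos: [0.5968, -0.0819, 0.0309]
eef_rot: [-0.698, 0.699, -0.109, 0.113]
ft_force: [0.4, 0.3, 0.3]
opening: 0.0442
```

```bash
python3 st.py
```

```text
[ 0.5968 -0.0819  0.0309] tilt fix ax,ay deg [0.09 0.3 ] jaw [0.311 0.951] open 0.0442 [0.4 0.3 0.3]
```

step_arm(increments=[0,0,0,0,0,0,0.03,0,0,0.02,0,0,0,0.03,0,0,0.05,0,0,0,0.03,0,0.005,0.05,0,0,0,0.03,-0.006,0.03,0.01,0,0,0,0.03])

```text
clock: 17.35
ee_pos: [0.5867, -0.0481, 0.16]
eef_rot: [-0.698, 0.699, -0.114, 0.11]
ft_force: [1.4, 0.1, -4.3]
opening: 0.0446
```

```bash
python3 st.py
```

```text
[ 0.5867 -0.0481  0.16  ] tilt fix ax,ay deg [ 0.05 -0.28] jaw [0.313 0.95 ] open 0.0446 [ 1.4  0.1 -4.3]
```

step_arm(increments=[-0.006,0.043,0,0,0,0,0.03,-0.006,0.043,0,0,0,0,0.03,-0.006,0.043,0,0,0,0,0.03,-0.006,0.043,0,0,0,0,0.03,-0.006,0.04,0,0,0,0,0.03])

```text
clock: 17.85
ee_pos: [0.5547, 0.1684, 0.1618]
eef_rot: [-0.697, 0.698, -0.115, 0.113]
ft_force: [0.4, -1.1, -3.7]
opening: 0.0448
```

step_arm(increments=[0,0,0,0,0,0,0.03])

```text
clock: 17.95
ee_pos: [0.5534, 0.1726, 0.1614]
eef_rot: [-0.698, 0.698, -0.114, 0.112]
ft_force: [-0.1, -1.3, -4.0]
opening: 0.0445
```

```bash
python3 st.py
```

```text
[0.5534 0.1726 0.1614] tilt fix ax,ay deg [ 0.01 -0.19] jaw [0.315 0.949] open 0.0445 [-0.1 -1.3 -4. ]
```

step_arm(increments=[0.002,-0.006,-0.04,0,0,0,0.03,0,0,-0.04,0,0,0,0.03,0,0,-0.01,0,0,0,0.03,0,0,0,0,0,0,0.03])

```text
clock: 18.35
ee_pos: [0.5548, 0.1669, 0.0693]
eef_rot: [-0.698, 0.699, -0.113, 0.111]
ft_force: [0.0, -0.4, -2.8]
opening: 0.0444
```

```bash
python3 st.py
```

```text
[0.5548 0.1669 0.0693] tilt fix ax,ay deg [ 0.05 -0.17] jaw [0.311 0.95 ] open 0.0444 [ 0.  -0.4 -2.8]
```

step_arm(increments=[0.001,-0.001,-0.015,0,0,0,0.03,0,0,-0.004,0,0,0,0.03,0,0,0,0,0,0,0.03])

```text
clock: 18.65
ee_pos: [0.5577, 0.1653, 0.0515]
eef_rot: [-0.698, 0.698, -0.112, 0.112]
ft_force: [0.4, 0.4, -3.2]
opening: 0.0447
```

```bash
python3 st.py
```

```text
[0.5577 0.1653 0.0515] tilt fix ax,ay deg [ 0.01 -0.02] jaw [0.312 0.95 ] open 0.0447 [ 0.4  0.4 -3.2]
```

step_arm(increments=[-0.002,0.001,-0.004,0,0,0,0.03,0,0,-0.001,0,0,0,0.03,0,0,0,0,0,0,0.03])

```text
clock: 18.95
ee_pos: [0.5569, 0.1666, 0.048]
eef_rot: [0.699, -0.698, 0.111, -0.113]
ft_force: [-0.2, -0.3, -4.2]
opening: 0.0445
```

step_arm(increments=[-0.001,0,-0.0015,0,0,0,0.03,0,0,0,0,0,0,0.03])

```text
clock: 19.15
ee_pos: [0.5561, 0.1668, 0.0469]
eef_rot: [0.699, -0.698, 0.111, -0.113]
ft_force: [0.7, -1.4, -4.1]
opening: 0.0443
```

```bash
python3 st.py
```

```text
[0.5561 0.1668 0.0469] tilt fix ax,ay deg [-0.06  0.2 ] jaw [0.313 0.95 ] open 0.0443 [ 0.7 -1.4 -4.1]
```

step_arm(increments=[0,0,-0.0018,0,0.2,0,0.03,0,0,0,0,0,0,0.03,0,0,0,0,0,0,0.03])

```text
clock: 19.45
ee_pos: [0.5563, 0.1669, 0.0453]
eef_rot: [0.699, -0.698, 0.112, -0.112]
ft_force: [-0.8, 1.0, -2.9]
opening: 0.0444
```

step_arm(increments=[0,0,-0.001,0,0,0,0.03,0,0,0,0,0,0,0.05,0,0,0,0,0,0,0.07,0,0,0,0,0,0,0.09,0,0,0,0,0,0,0.0919])

```text
clock: 19.95
ee_pos: [0.5578, 0.1673, 0.046]
eef_rot: [0.699, -0.697, 0.111, -0.113]
ft_force: [0.5, -0.1, 0.0]
opening: 0.0721
```

step_arm(increments=[0,0,0,0,0,0,0.0919,0,0,0,0,0,0,0.0919,0,0,0.03,0,0,0,0.0919,0,0,0.05,0,0,0,0.0919,0,-0.03,0.03,0,0,0,0.0919])

```text
clock: 20.45
ee_pos: [0.5544, 0.138, 0.1542]
eef_rot: [-0.698, 0.699, -0.113, 0.109]
ft_force: [0.9, -0.5, -0.5]
opening: 0.0919
```

```bash
python3 st.py
```

```text
[0.5544 0.138  0.1542] tilt fix ax,ay deg [-0.   -0.33] jaw [0.31  0.951] open 0.0919 [ 0.9 -0.5 -0.5]
```

step_arm(increments=[-0.007,-0.038,0.01,0,0,0,0.0919,-0.007,-0.043,0,0,0,0,0.0919,-0.007,-0.043,0,0,0,0,0.0919,-0.007,-0.043,0,0,0,0,0.0919,-0.007,-0.043,0,0,0,0,0.0919])

```text
clock: 20.95
ee_pos: [0.522, -0.076, 0.1713]
eef_rot: [0.699, -0.698, 0.107, -0.111]
ft_force: [0.9, 0.4, 0.5]
opening: 0.0918
```

step_arm(increments=[-0.007,-0.043,0,0,0,0,0.0919,-0.007,-0.043,0,0,0,0,0.0919,-0.004,-0.035,0,0,0,0,0.0919,0,0,0,0,0,0,0.0919])

```text
clock: 21.35
ee_pos: [0.5017, -0.2062, 0.172]
eef_rot: [0.699, -0.698, 0.107, -0.113]
ft_force: [-0.4, 0.7, 0.5]
opening: 0.092
```

```bash
python3 st.py; python3 - <<'E'
from cell import *; from h import *
s=state(); f=grab_frame("wrist"); T=Tw(s,f); im=f["color"].copy()
a=np.linspace(0,2*np.pi,60)
for p,r in [((.4966,-.238,.066),.027)]:
    c=proj(f,np.c_[p[0]+r*np.cos(a),p[1]+r*np.sin(a),0*a+p[2]],T)
    cv2.polylines(im,[np.round(c).astype(np.int32)],True,(0,0,255),1)
cv2.imwrite("pics/w3.png",im)
f=grab_frame("top"); cv2.imwrite("pics/t3.png",cv2.resize(f["color"][115:305,95:215],None,fx=3,fy=3))
E
```

```text
[ 0.5017 -0.2062  0.172 ] tilt fix ax,ay deg [0.03 0.49] jaw [0.308 0.951] open 0.092 [-0.4  0.7  0.5]
```

View pics/w3.png

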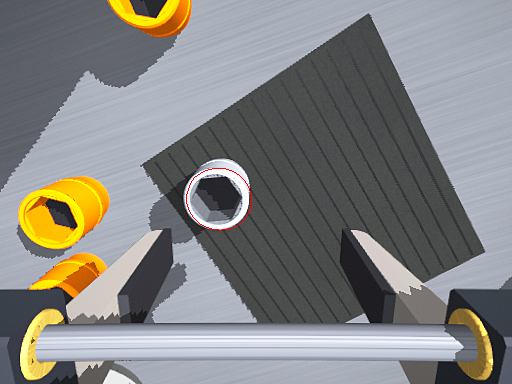

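View pics/t3.png

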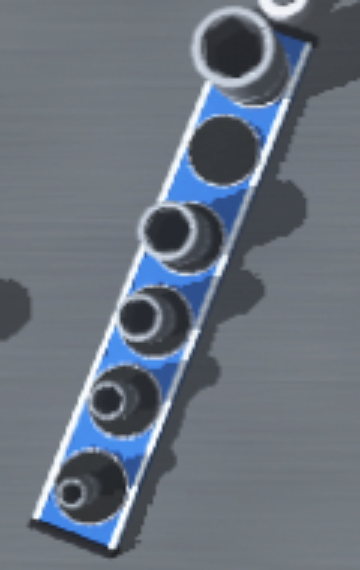

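The rim of s54 at (217,198) fits the prediction within about 2 mm, and the top view shows the three placed sockets in order on their seats. I'm descending on s54.

step_arm(increments=[-0.007,-0.032,-0.02,0,0.4,0,0.0919,-0.002,0,-0.04,0,0.2,0,0.0919,0,0,0,0,0,0,0.0919])

```text
clock: 21.75
ee_pos: [0.4943, -0.2323, 0.1116]
eef_rot: [0.699, -0.698, 0.109, -0.109]
ft_force: [-0.9, 1.1, -0.5]
opening: 0.0918
```

```bash
python3 st.py
```

```text
[ 0.4943 -0.2323  0.1116] tilt fix ax,ay deg [-0.08 -0.02] jaw [0.304 0.953] open 0.0918 [-0.9  1.1 -0.5]
```

step_arm(increments=[0,-0.006,-0.03,0,0.2,0,0.0919,0,0,-0.025,0,0.2,0,0.0919,0,0,0,0,0,0,0.0919])

```text
clock: 22.05
ee_pos: [0.4972, -0.2352, 0.0587]
eef_rot: [0.699, -0.699, 0.109, -0.106]
ft_force: [0.3, 0.0, 0.0]
opening: 0.0916
```

```bash
python3 st.py
```

```text
[ 0.4972 -0.2352  0.0587] tilt fix ax,ay deg [-0.06 -0.3 ] jaw [0.3   0.954] open 0.0916 [0.3 0.  0. ]
```

step_arm(increments=[-0.002,-0.003,-0.02,0,0,0,0.0919,0,0,-0.005,0,0,0,0.0919,0,0,0,0,0,0,0.0919])

```text
clock: 22.35
ee_pos: [0.4988, -0.2364, 0.0383]
eef_rot: [-0.699, 0.699, -0.107, 0.106]
ft_force: [0.6, -0.0, 1.0]
opening: 0.0918
```

```bash
python3 st.py
```

```text
[ 0.4988 -0.2364  0.0383] tilt fix ax,ay deg [ 0.02 -0.08] jaw [0.297 0.955] open 0.0918 [ 0.6 -0.   1. ]
```

step_arm(increments=[-0.004,-0.0015,-0.006,0,0,0,0.0919,0,0,0,0,0,0,0.06,0,0,0,0,0,0,0.04,0,0,0,0,0,0,0.04,0,0,0,0,0,0,0.04])

```text
clock: 22.85
ee_pos: [0.4971, -0.2383, 0.0364]
eef_rot: [-0.698, 0.7, -0.105, 0.107]
ft_force: [-0.5, -0.0, -0.1]
opening: 0.0617
```

step_arm(increments=[0,0,0,0,0,0,0.04,0,0,0,0,0,0,0.04,0,0,0,0,0,0,0.04])

```text
clock: 23.15
ee_pos: [0.4972, -0.2386, 0.0366]
eef_rot: [-0.698, 0.7, -0.105, 0.108]
ft_force: [0.1, 0.5, 0.9]
opening: 0.0534
```

```bash
python3 st.py
```

```text
[ 0.4972 -0.2386  0.0366] tilt fix ax,ay deg [0.16 0.22] jaw [0.297 0.955] open 0.0534 [0.1 0.5 0.9]
```

step_arm(increments=[0,0,0,0,0,0,0.04,0,0,0.02,0,0,0,0.04,0,0,0.05,0,0,0,0.04,0,0.005,0.05,0,0,0,0.04,0.01,0.03,0.015,0,0,0,0.04])

```text
clock: 23.65
ee_pos: [0.501, -0.2025, 0.1696]
eef_rot: [0.699, -0.699, 0.11, -0.104]
ft_force: [1.9, -0.1, -6.4]
opening: 0.0534
```

```bash
python3 st.py
```

```text
[ 0.501  -0.2025  0.1696] tilt fix ax,ay deg [-0.15 -0.53] jaw [0.299 0.954] open 0.0534 [ 1.9 -0.1 -6.4]
```

step_arm(increments=[0.016,0.04,0.01,0,0,-1.5,0.04,0.016,0.043,0,0,0,0,0.04,0.016,0.043,0,0,0,0,0.04,0.016,0.043,0,0,0,0,0.04,0.016,0.043,0,0,0,0,0.04])

```text
clock: 24.15
ee_pos: [0.5801, 0.0147, 0.1808]
eef_rot: [-0.697, 0.697, -0.122, 0.115]
ft_force: [0.6, -0.3, -6.0]
opening: 0.0531
```

step_arm(increments=[0.016,0.043,0,0,0,0,0.04,0.016,0.043,0,0,0,0,0.04,0.008,0.025,0,0,0,0,0.04,0,0,0,0,0,0,0.04])

```text
clock: 24.55
ee_pos: [0.619, 0.1362, 0.1763]
eef_rot: [-0.697, 0.698, -0.123, 0.111]
ft_force: [-0.5, 0.6, -6.0]
opening: 0.0537
```

```bash
python3 st.py
```

```text
[0.619  0.1362 0.1763] tilt fix ax,ay deg [-0.12 -0.96] jaw [0.326 0.945] open 0.0537 [-0.5  0.6 -6. ]
```

step_arm(increments=[0.008,0.004,-0.02,0,-0.8,0,0.04,0,0,0,0,0,0,0.04])

```text
clock: 24.75
ee_pos: [0.6252, 0.1407, 0.1537]
eef_rot: [-0.697, 0.698, -0.119, 0.114]
ft_force: [-0.9, -1.2, -6.7]
opening: 0.0534
```

```bash
python3 st.py
```

```text
[0.6252 0.1407 0.1537] tilt fix ax,ay deg [-0.04 -0.38] jaw [0.324 0.946] open 0.0534 [-0.9 -1.2 -6.7]
```

step_arm(increments=[0.001,0,-0.02,0,-0.2,0,0.04,-0.001,0,-0.02,0,0,0,0.04,0,0,0,0,0,0,0.04])

```text
clock: 25.05
ee_pos: [0.6228, 0.138, 0.1125]
eef_rot: [-0.697, 0.698, -0.119, 0.114]
ft_force: [-0.7, 0.3, -6.3]
opening: 0.0535
```

```bash
python3 st.py; python3 - <<'E'
from cell import *; from h import *
f=grab_frame("side"); cv2.imwrite("pics/s4.png",cv2.resize(f["color"][150:384,100:350],None,fx=2.5,fy=2.5))
E
```

```text
[0.6228 0.138  0.1125] tilt fix ax,ay deg [ 0.05 -0.45] jaw [0.325 0.946] open 0.0535 [-0.7  0.3 -6.3]
```

View pics/s4.png

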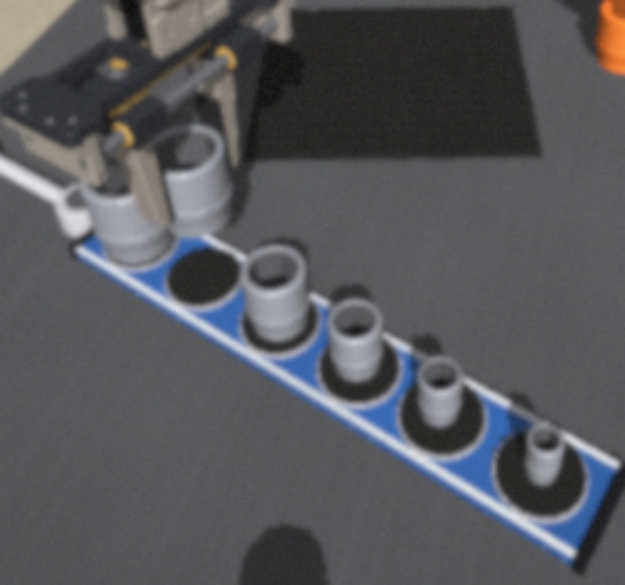

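The other sockets stand well, and the held s54 (195,190) hangs above its seat (203,278). I'm correcting xy and descending in small steps.

step_arm(increments=[0.004,0.002,-0.01,0,-0.4,0,0.04,0.001,0,-0.012,0,0,0,0.04,0,0,0,0,0,0,0.04])

```text
clock: 25.4
ee_pos: [0.6304, 0.1394, 0.0931]
eef_rot: [0.698, -0.697, 0.115, -0.118]
ft_force: [-0.4, -1.0, -6.0]
opening: 0.0535
```

```bash
python3 st.py
```

```text
[0.6304 0.1394 0.0931] tilt fix ax,ay deg [0.01 0.25] jaw [0.326 0.945] open 0.0535 [-0.4 -1.  -6. ]
```

step_arm(increments=[-0.004,0.001,-0.012,0,0.1,0,0.04,-0.001,0,-0.012,0,0,0,0.04,0,0,0,0,0,0,0.04])

```text
clock: 25.7
ee_pos: [0.6253, 0.1405, 0.0677]
eef_rot: [0.698, -0.697, 0.116, -0.118]
ft_force: [-1.0, -0.5, -6.8]
opening: 0.0539
```

```bash
python3 st.py
```

```text
[0.6253 0.1405 0.0677] tilt fix ax,ay deg [-0.    0.18] jaw [0.326 0.945] open 0.0539 [-1.  -0.5 -6.8]
```

step_arm(increments=[0.001,0,-0.008,0,0.2,0,0.04,0,0,-0.004,0,0,0,0.04,0,0,0,0,0,0,0.04])

```text
clock: 26.0
ee_pos: [0.6263, 0.1407, 0.0544]
eef_rot: [-0.697, 0.697, -0.117, 0.116]
ft_force: [0.2, 0.1, -6.0]
opening: 0.0539
```

```bash
python3 st.py
```

```text
[0.6263 0.1407 0.0544] tilt fix ax,ay deg [ 0.   -0.06] jaw [0.326 0.945] open 0.0539 [ 0.2  0.1 -6. ]
```

step_arm(increments=[0,0,-0.0025,0,0,0,0.04,0,0,-0.0007,0,0,0,0.04,0,0,0,0,0,0,0.04])

```text
clock: 26.3
ee_pos: [0.6268, 0.1407, 0.0512]
eef_rot: [0.697, -0.697, 0.117, -0.117]
ft_force: [-0.7, -0.3, -5.7]
opening: 0.0534
```

step_arm(increments=[0,0,-0.001,0,0,0,0.04,0,0,0,0,0,0,0.04,0,0,0,0,0,0,0.04])

```text
clock: 26.6
ee_pos: [0.6272, 0.1408, 0.051]
eef_rot: [0.698, -0.697, 0.117, -0.117]
ft_force: [-0.2, -0.9, -6.5]
opening: 0.0535
```

step_arm(increments=[0,0,-0.0013,0,0,0,0.04,0,0,0,0,0,0,0.04,0,0,0,0,0,0,0.07,0,0,0,0,0,0,0.09,0,0,0,0,0,0,0.0919])

```text
clock: 27.1
ee_pos: [0.6293, 0.1413, 0.0523]
eef_rot: [0.698, -0.697, 0.115, -0.119]
ft_force: [-0.2, -0.0, 0.5]
opening: 0.0748
```

step_arm(increments=[0,0,0,0,0,0,0.0919,0,0,0,0,0,0,0.0919,0,0,0.03,0,0,0,0.0919,0,0,0.05,0,0,0,0.0919,0,-0.03,0.04,0,0,0,0.0919])

```text
clock: 27.6
ee_pos: [0.6255, 0.1125, 0.1695]
eef_rot: [-0.697, 0.698, -0.118, 0.114]
ft_force: [1.0, -0.8, -0.1]
opening: 0.0916
```

step_arm(increments=[-0.01,-0.045,0.02,0,0,0,0.0919,-0.02,-0.045,0,0,0,0,0.0919,-0.02,-0.045,0,0,0,0,0.0919,-0.02,-0.045,0,0,0,0,0.0919,0,0,0,0,0,0,0.0919])

```text
clock: 28.1
ee_pos: [0.5574, -0.074, 0.199]
eef_rot: [0.698, -0.697, 0.112, -0.119]
ft_force: [-1.1, 0.1, 0.7]
opening: 0.092
```

```bash
python3 st.py; python3 - <<'E'
from cell import *; from h import *
a=np.linspace(0,2*np.pi,60)
seats=[((.627,.1403),.054,.062),((.5564,.1664),.045,.054),((.4909,.1893),.036,.046),((.4293,.2114),.028,.040),((.3636,.2357),.022,.036),((.6912,.1189),.062,.070)]
for n,(y0,y1,x0,x1,k) in {"side":(150,384,100,370,2.5),"top":(110,305,90,220,3)}.items():
    f=grab_frame(n); im=cv2.resize(f["color"][y0:y1,x0:x1],None,fx=k,fy=k,interpolation=cv2.INTER_CUBIC)
    for p,d,h in seats:
        c=proj(f,np.c_[p[0]+d/2*np.cos(a),p[1]+d/2*np.sin(a),0*a+.018+h])
        c=(c-[x0,y0]+.5)*k-.5
        cv2.polylines(im,[np.round(c*8).astype(np.int32)],True,(0,0,255),1,cv2.LINE_AA,3)
    cv2.imwrite(f"pics/fin_{n}.png",im)
E
```

```text
[ 0.5574 -0.074   0.199 ] tilt fix ax,ay deg [0.05 0.6 ] jaw [0.321 0.947] open 0.092 [-1.1  0.1  0.7]
```

View pics/fin_side.png

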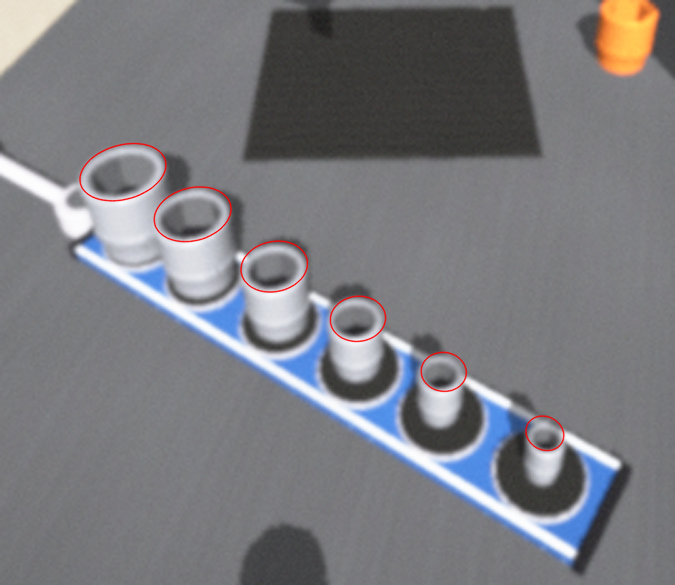

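View pics/fin_top.png

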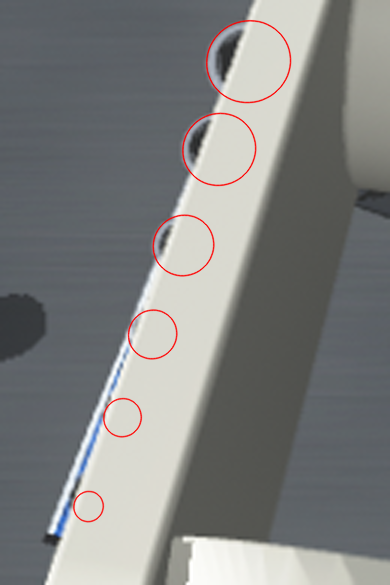

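```bash
python3 -c "
from cell import *
print(finish_job())"
```

```text
the job is handed in; nothing more can be done
None
```

The four loose sockets are on the bar in size order: 22, 28, 36, 45, 54, 62 mm, starting from the near end. I handed the job in at about 28 s of the 115 s allowed. `finish_job` returned no verdict.

- **Final side view:** all six sockets stand upright. The rims match the outlines predicted from my measured seat centres to within about 2–3 mm, and the two end sockets show no visible movement. The gripper was open and well clear.
- **Final top view:** this disagreed with nothing, but the arm hid most of the bar. It only partly confirms the 45, 54 and 62 mm sockets. An earlier clear top view had shown the 28, 36 and 45 mm sockets correctly seated.
- **Forces:** the wrist readings stayed at about 7 N or less throughout.

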